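# Sort two tuning-drive gears on the mesh tester

### The job

Two loose brass gears from a field radio's tuning drive lie on the bench. Seat the one that has as many teeth as the steel master gear (eight) on the empty post of the mesh tester, flat on the plate with its teeth meshing with the master, and lay the other, twelve-tooth gear flat in the olive reject tray.

Things in the scene. Friction and masses are not known exactly. Their poses are not given: they have to be found in the camera images.
- gear_8t: Loose brass gear lying flat, 8 coarse rounded teeth 7 mm wide, 160 g. Disc 8 mm thick, 68 mm across the tips, 48 across the roots. Grip its round hub: 36 mm diameter, from 8 to 36 mm above the underside. Bore 20 mm. Origin on the axis at the underside, z up, x along the middle of a tooth (one every 45 degrees). A toothless brass pulley with the same hub lies near and is not needed.
- gear_12t: Loose brass gear lying flat, 12 teeth of the same size, 260 g. Disc 8 mm thick, 98 mm across the tips; too large to fit beside the master. Same round hub of 36 mm diameter, from 8 to 36 mm above the underside, bore 20 mm. Origin on the axis at the underside, z up.
- test_post (a point): Foot of the post (16 mm diameter, 32 high, upper 14 tapered) on the tester plate, 160 x 90 mm, top 12 mm above the bench, fixed; z up. x points to the axis, 61 mm off, of the steel master: 8 teeth, 68 mm across, same teeth, disc 8 mm thick on the plate, nut to 14 mm. A weak spring holds one of its gaps facing the post: a gear meshes with a tooth along x within 10 degrees.
- tray: Olive square open reject tray, 170 x 170 mm outside, 25 mm high, walls 4 mm, inner floor 4 to 5 mm above the bench; fixed. Origin: centre of its underside; x and y along its sides, z up.

How it is judged:
By the outcome, as a careful person would: the job done as asked, in the order asked, and still so for the second after the job is handed in, with the robot touching nothing.
It also fails if it takes over 62 s, if anything falls off the work surface, if the arm or the gripper's body presses on something with over 40 N, if the wrist force passes 120 N, or if a joint passes its speed limit or range.

### The arm

A 6-joint arm with a two-finger parallel gripper is mounted at the origin on the work surface. World frame = base frame: x ahead of the robot, y to its left, z up, the work surface at z = 0. Lengths are in m, angles in rad, forces in N, time in s.
With the tool pointing down it reaches from about 0.4 to 0.825 m from the base axis. Payload 7 kg.
Tool frame: the origin (TCP) lies at the very end of the fingers, on their centre line; the grasp point (between the pads) lies 19 mm behind it; y points along the fingers, x is the direction in which the jaws open and shut, and the axes are right-handed (so a half turn about y gives the same grasp; the last joint's range is limited). The gripper opens to 88 mm and grips with 3 to 60 N. Pads are 19 mm wide; open, the fingers measure 130 mm over their backs; the gripper's body (78 mm by 193 mm) begins 47 mm behind the grasp point.
Start: joints at [-0.931, 0.359, 0.012, 0, -1.224, -0.288], TCP at [0.233, -0.634, 0.227] pointing down, gripper open.
Joint ranges: [-3.07, 3.07], [-1.43, 2.12], [-1.02, 1.25], [-3.03, 1.67], [-3.05, -0], [-3.03, 3.03]. Speed limits (rad/s): [2.39, 2.39, 3.01, 3.14, 3.14, 3.14].

### API

Orientations are given as a unit quaternion [x, y, z, w].
In Python, from station import r, cams, job gives the robot as it stands. The module is installed in compiled form; this text tells all that it offers.
- The arm moves only by the tool play_rows, never from a script. Its argument "increments" is a list that holds one entry, the list of rows, each a list of 7 numbers: the shift along the world's x, y, z in mm, then the turn, a rotation vector about the world's x, y, z in degrees, then the opening, from 0 (shut) to 1 (fully open). In form: [[[tx, ty, tz, ax, ay, az, fingers], ...]]. A call has 1 to 20 rows; each row shifts and turns the commanded pose from where the row before left it; what a row does not reach is not made up. A row lasts 1/12 s, in which the tool goes at most 41.7 mm and 7.16 degrees, less where a joint would pass 70% of its speed; a pose out of reach is approached as far as the arm can. A call with a gripper value outside its range is refused whole. The fingers move at their own pace and stop on an object; "newtons" is the grip in N (left out, the last holds). Time passes only in rows, so rows that do not move let the fingers close. It gives the time, the measured TCP pose, the force and the opening at its end, in the units of the state.
- r.sense(): the state, without advancing time (a new reading comes with each control period).
- cams.read_camera(name): name is "scene" or "top"; returns the picture (400x640x3 uint8, red, green, blue); there is no depth.
- cams.camera_info(name): a dict with "fovy" (degrees; the focal length in pixels is half the picture's height over the tangent of half this angle, whatever the lens; pixels are square), "cx", "cy" (the principal point, pixels), "extrinsics" (4x4, takes a point from camera to world coordinates). Camera axes: x right, y down, z forward; pixel columns grow to the right and rows downward; lengths in m; the calibration is good to about 2 mm. A picture is of the moment at which its call begins. camera_info takes no time and is no camera call.
- job.sign_off(): hands the job in, once; it reports no verdict.
The state is a dict: "t": time; "joint_pos": joint angles; "qvel": joint speeds; "joint_efforts": joint torques, N m; "tool_pos": TCP position; "eef_rot": TCP orientation; "contact_force": force on the tool from outside, world axes, zero at the start; "moment": the same for the moment, N m; "finger_gap": opening from 0.0 (shut) to 1.0 (fully open).
Only numpy, scipy, OpenCV 4.12 (cv2) and the standard library are available. Lean on these libraries where they do the work, as an engineer would, in place of code of your own. Each camera call takes 0.05 s, during which the arm holds its last target.

## Working session

There is one attempt and no reset: what is moved stays moved. The work goes in short steps, Python scripts to look and compute and a tool call to move; the robot and the scene stay as the last step left them, time stands still between calls to the robot, and variables do not carry over. Pictures are saved under pics/ and viewed, and the job is handed in when it is done.

Besides the shell and the picture viewer there is one more tool, called as name(argument=value, ...), one argument or row to a line, values as JSON. play_rows: Moves the arm, as the interface text tells. Its arguments: {"type":"object","properties":{"increments":{"type":"array"},"newtons":{"type":"number"}},"required":["increments"]}

```bash
mkdir -p pics
python3 - <<'E'
from station import r,cams,job
import cv2
s=r.sense();print(s)
for n in("scene","top"):
    i=cams.camera_info(n);print(n,i)
    cv2.imwrite(f"pics/{n}0.png",cams.read_camera(n)[:,:,::-1])
E
```

```text
{'t': 0.0, 'joint_pos': array([-9.30892216e-01,  3.59400304e-01,  1.11096874e-02, -3.44285073e-04,
       -1.22408750e+00, -2.88104044e-01]), 'qvel': array([-0.00061361,  0.00052261,  0.00068506,  0.00108318, -0.00137092,
       -0.00053999]), 'joint_efforts': array([ 1.44460824e-03, -5.82714987e+01,  2.93054777e+01,  6.99721947e+00,
        6.76688593e-03, -1.51999552e-04]), 'tool_pos': array([ 0.23242227, -0.63323408,  0.22563718]), 'eef_rot': array([ 0.40432694,  0.58004322, -0.57947273, -0.40531586]), 'contact_force': array([-0.35211506, -0.02843974, -0.37879673]), 'moment': array([-0.0557907 , -0.01165339,  0.0186708 ]), 'finger_gap': 1.0037504543847955}
scene {'fovy': 56.19417344651302, 'cx': 322.7202990504676, 'cy': 202.96714912490282, 'extrinsics': array([[ 0.37312995,  0.65869131, -0.65337569,  1.05838662],
       [ 0.92768318, -0.2750081 ,  0.25253608, -0.20635583],
       [-0.01334028, -0.70035442, -0.7136706 ,  0.61919109],
       [ 0.        ,  0.        ,  0.        ,  1.        ]])}
top {'fovy': 53.61581745809859, 'cx': 324.98243093373793, 'cy': 198.94069093441632, 'extrinsics': array([[-0.0180967 , -0.98391311,  0.17772875,  0.37238494],
       [-0.99965789,  0.01444796, -0.02180274, -0.00841859],
       [ 0.01888418, -0.1780625 , -0.98383796,  1.00852834],
       [ 0.        ,  0.        ,  0.        ,  1.        ]])}
```

View pics/scene0.png

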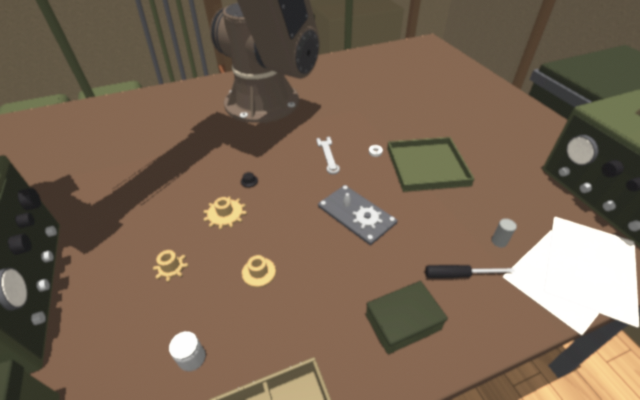

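View pics/top0.png

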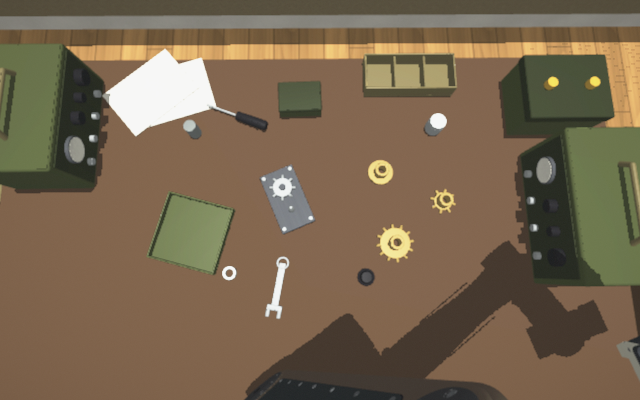

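The top view shows the 8-tooth gear near (444,201), the 12-tooth near (396,243), the pulley at (380,171), the tester with its post near (291,208) and the tray at (192,233). The scene view shows the same things. Next I'll zoom in.

Run:
```python
import cv2,numpy as np
t=cv2.imread("pics/top0.png");s=cv2.imread("pics/scene0.png")
f=lambda im,x,y,w,h,k:cv2.resize(im[y:y+h,x:x+w],None,fx=k,fy=k,interpolation=cv2.INTER_CUBIC)
cv2.imwrite("pics/zt.png",np.hstack([f(t,360,150,110,120,4),f(t,255,155,70,120,4)]))
cv2.imwrite("pics/zs.png",np.hstack([f(s,145,180,140,115,3),f(s,310,175,95,115,3)]))
```

```text
(no output)
```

View pics/zt.png

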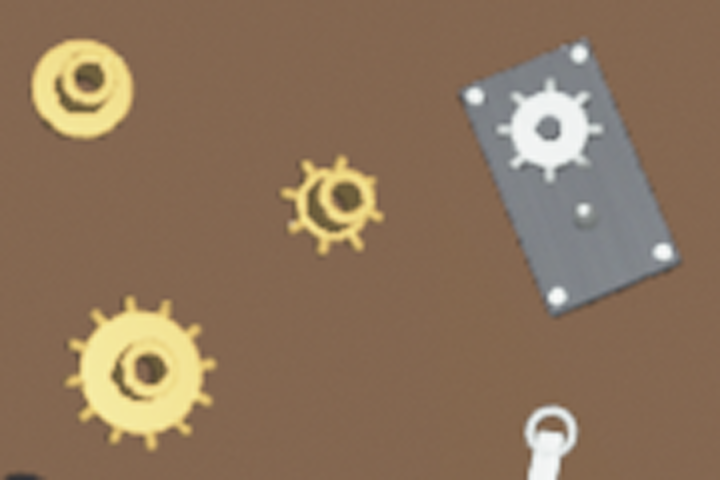

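View pics/zs.png

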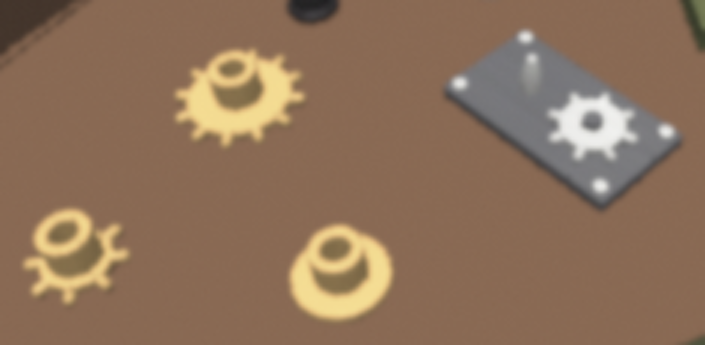

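```bash
cat > h.py <<'E'
import cv2,numpy as np
from station import r,cams,job
I={n:cams.camera_info(n) for n in("scene","top")}
def ray(n,px):
    i=I[n];f=200/np.tan(np.radians(i["fovy"])/2);E=i["extrinsics"]
    px=np.atleast_2d(np.asarray(px,float))
    d=np.c_[(px[:,0]-i["cx"])/f,(px[:,1]-i["cy"])/f,np.ones(len(px))]@E[:3,:3].T
    return E[:3,3],d
def plane(n,px,z):
    o,d=ray(n,px);return o+d*((z-o[2])/d[:,2])[:,None]
def proj(n,P):
    i=I[n];f=200/np.tan(np.radians(i["fovy"])/2);E=i["extrinsics"]
    c=(np.atleast_2d(P)-E[:3,3])@E[:3,:3];return c[:,:2]/c[:,2:]*f+[i["cx"],i["cy"]]
def tri(a,b):
    o1,d1=ray("scene",a);o2,d2=ray("top",b);d1,d2=d1[0],d2[0]
    s=np.linalg.lstsq(np.c_[d1,-d2],o2-o1,rcond=None)[0]
    p,q=o1+s[0]*d1,o2+s[1]*d2
    return (p+q)/2,np.linalg.norm(p-q)
def brass(im):
    h=cv2.cvtColor(im,cv2.COLOR_BGR2HSV);return cv2.inRange(h,(18,80,110),(35,255,255))
def white(im,box):
    h=cv2.cvtColor(im,cv2.COLOR_BGR2HSV);m=cv2.inRange(h,(0,0,175),(180,60,255));o=m*0
    x,y,w,hh=box;o[y:y+hh,x:x+w]=m[y:y+hh,x:x+w];return o
def blobs(m,mn=4):
    n,l,s,c=cv2.connectedComponentsWithStats(m)
    return [(s[k][4],c[k],l==k) for k in range(1,n) if s[k][4]>=mn]
E
python3 - <<'E'
from h import *
np.set_printoptions(precision=4,suppress=True)
t=cv2.imread("pics/top0.png");s=cv2.imread("pics/scene0.png")
for n,im,b in(("top",t,(255,155,70,90)),("scene",s,(310,175,95,75))):
    for k in blobs(white(im,b)): print(n,k[0],k[1],plane(n,k[1],.02 if k[0]>60 else .014)[0])
    for k in blobs(brass(im),50): print(n,"brass",k[0],k[1],plane(n,k[1],.008)[0])
# bolts cross check
E
```

```text
top 16 [289.5 168. ] [0.6347 0.0598 0.014 ]
top 321 [281.8442 186.8162] [0.584 0.079 0.02 ]
top 16 [263.25   178.5625] [0.6076 0.1273 0.014 ]
top 7 [290.2857 207.    ] [0.5325 0.0581 0.014 ]
top 18 [310.2222 217.5   ] [0.5049 0.0078 0.014 ]
top 18 [283.8889 228.7222] [0.4775 0.0743 0.014 ]
top brass 217 [533.2627  48.0507] [ 0.9724 -0.6195  0.008 ]
top brass 103 [576.8641  48.6505] [ 0.9697 -0.7426  0.008 ]
top brass 289 [235.3218  51.5363] [0.9675 0.2079 0.008 ]
top brass 91 [268.4505  51.2088] [0.9678 0.1173 0.008 ]
top brass 290 [335.6759  51.1069] [ 0.9669 -0.0676  0.008 ]
top brass 2601 [408.1615  69.7743] [ 0.9097 -0.2652  0.008 ]
top brass 67 [468.1791  50.6567] [ 0.9657 -0.4359  0.008 ]
top brass 292 [132.6849  52.2979] [0.9671 0.4865 0.008 ]
top brass 160 [179.2438  52.1625] [0.9667 0.3604 0.008 ]
top brass 119 [191.9244  52.0084] [0.9669 0.326  0.008 ]
top brass 434 [632.8871  93.3779] [ 0.8349 -0.8805  0.008 ]
top brass 88 [ 1.0795 79.0568] [0.8916 0.8297 0.008 ]
top brass 147 [551.2177  82.5374] [ 0.8688 -0.6577  0.008 ]
top brass 151 [592.7748  82.2649] [ 0.8686 -0.7735 
[... 511 characters left out ...]
369.8824 236.4118] [0.6324 0.0619 0.014 ]
scene brass 50 [116.8   92.16] [-0.2313 -0.4219  0.008 ]
scene brass 77 [ 31.3896 108.0519] [-0.2323 -0.6704  0.008 ]
scene brass 51 [461.2745 156.0784] [0.4793 0.404  0.008 ]
scene brass 875 [224.2857 212.0469] [ 0.4402 -0.2046  0.008 ]
scene brass 640 [169.1172 264.4859] [ 0.54   -0.3348  0.008 ]
scene brass 810 [258.2432 271.3667] [ 0.6234 -0.1753  0.008 ]
scene brass 802 [609.9875 378.6845] [1.0245 0.2785 0.008 ]
scene brass 1562 [294.5819 387.1229] [ 0.8516 -0.1788  0.008 ]
scene brass 100 [623.19 374.95] [1.0282 0.3023 0.008 ]
scene brass 163 [548.2147 393.5828] [1.0053 0.1741 0.008 ]
scene brass 53 [223.1132 394.3396] [ 0.8202 -0.2834  0.008 ]
```

```bash
cat >> h.py <<'E'
from scipy.optimize import least_squares
def gearfit(n,im,c,R,z,nt,mask=None):
    """tip circle (known radius as check) + tooth phase, from mask contour cast on plane z"""
    m=brass(im) if mask is None else mask
    k=min(blobs(m,50),key=lambda b:np.hypot(*(b[1]-c)))
    cs,_=cv2.findContours((k[2]*255).astype(np.uint8),cv2.RETR_EXTERNAL,cv2.CHAIN_APPROX_NONE)
    P=plane(n,max(cs,key=len)[:,0,:],z)[:,:2]
    o=plane(n,c,z)[0,:2]
    for _ in range(20):
        v=P-o;rad=np.hypot(*v.T);a=np.arctan2(v[:,1],v[:,0])
        w=np.clip(rad-(R-.006),0,None)
        ph=np.angle((w*np.exp(1j*nt*a)).sum())/nt
        idx=[]
        for j in range(nt):
            d=np.abs(np.angle(np.exp(1j*(a-ph-2*np.pi*j/nt))))
            q=np.where(d<np.pi/nt*.6)[0]
            if len(q): idx.append(q[np.argmax(rad[q])])
        T=P[idx]
        f=least_squares(lambda x:np.hypot(*(T-x[:2]).T)-x[2],[*o,R],loss="soft_l1",f_scale=.001)
        o=f.x[:2]
    return o,f.x[2],np.degrees(ph),np.std(f.fun)
def ell(im,c,w=9):
    pass
E
python3 - <<'E'
from h import *
np.set_printoptions(precision=4,suppress=True)
t=cv2.imread("pics/top0.png");s=cv2.imread("pics/scene0.png")
for n,im,c8,c12,wm,b in(("top",t,(443,201),(395,243),(282,187),(255,155,70,90)),("scene",s,(169,265),(224,212),(367,216),(310,175,95,75))):
    print(n,8,gearfit(n,im,c8,.034,.008,8)); print(n,12,gearfit(n,im,c12,.049,.008,12))
    print(n,"master",gearfit(n,im,wm,.034,.020,8,white(im,b)))
# bore centres (hub top, dark hole inside bright ring)
for n,im,cc in(("top",t,((446,199),(396,243))),("scene",s,((166,257),(222,203)))):
    for c in cc:
        x,y=c;k=8;w=14
        g=cv2.resize(im[y-w:y+w,x-w:x+w],None,fx=8,fy=8,interpolation=cv2.INTER_CUBIC);cv2.imwrite(f"pics/b_{n}_{x}.png",g)
a=[cv2.imread(f"pics/b_{q}.png") for q in("top_446","top_396","scene_166","scene_222")]
cv2.imwrite("pics/b.png",cv2.resize(np.vstack([np.hstack(a[:2]),np.hstack(a[2:])]),(560,560)))
for n,im,c in(("top",t,(192,233)),("scene",s,(430,163))):
    h=cv2.cvtColor(im,cv2.COLOR_BGR2HSV);m=cv2.inRange(h,(28,60,20),(50,255,255))
    k=[b for b in blobs(m,300) if b[2][c[1],c[0]]]
    for b in k:
        cs,_=cv2.findContours((b[2]*255).astype(np.uint8),cv2.RETR_EXTERNAL,cv2.CHAIN_APPROX_NONE)
        q=cv2.approxPolyDP(cs[0],8,True)[:,0]
        print(n,"tray",b[0],q.tolist(),plane(n,q,.025)[:,:2].tolist())
E
```

```text
top 8 (array([ 0.5435, -0.334 ]), np.float64(0.03330208859149463), np.float64(-15.370631261841574), np.float64(0.000584429137201366))
top 12 (array([ 0.4382, -0.2043]), np.float64(0.048345508941563455), np.float64(6.0472488875121595), np.float64(0.0005325921084870987))
top master (array([0.5841, 0.079 ]), np.float64(0.032261343571745094), np.float64(-0.3286390212353415), np.float64(0.0007434401194655778))
scene 8 (array([ 0.5388, -0.334 ]), np.float64(0.036097585208056136), np.float64(-14.698510855950781), np.float64(0.0036384095985087265))
scene 12 (array([ 0.4399, -0.2043]), np.float64(0.047443230544345454), np.float64(5.765150261297117), np.float64(0.0009560177013428622))
scene master (array([0.5839, 0.0789]), np.float64(0.03232956971719103), np.float64(-0.40226566668431646), np.float64(0.00044478427254517956))
top tray 4836 [[169, 191], [147, 256], [214, 273], [234, 210]] [[0.5761195830464834, 0.36187754260968263], [0.4149167920290082, 0.40683471346604966], [0.3711332680487352, 0.24284492718290293], [0.5252847699140797, 0.19795539929057318]]
scene tray 3361 [[472, 177], [448, 138], [389, 143], [404, 190]] [[0.5706315946737595, 0.3619848411018768], [0.4182352239562378, 0.4015743783472665], [0.3767468457194365, 0.2469153446498846], [0.54753598904997, 0.19130495210147627]]
```

View pics/b.png

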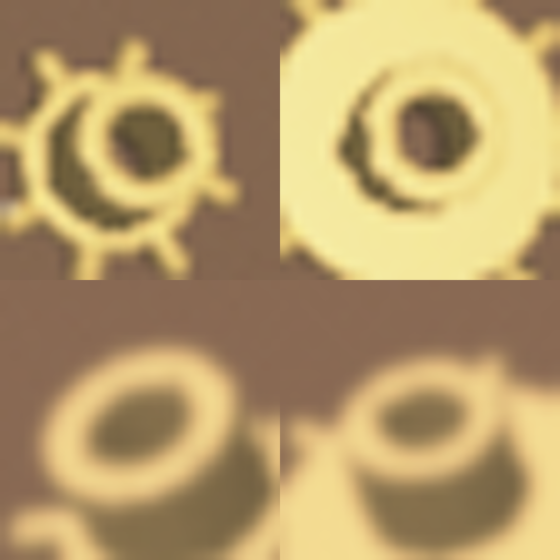

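Run:
```python
from h import *
np.set_printoptions(precision=4,suppress=True)
print(8,tri((165.55,257.05),(446.4,198.6)));print(12,tri((221.75,202.55),(397.35,241.75)))
print("post",tri((346.9,193),(290.2,207)))
for n,p in(("scene",(165.55,257.05)),("top",(446.4,198.6)),("scene",(221.75,202.55)),("top",(397.35,241.75))): print(plane(n,p,.036))
# predicted hub-top ring
for c in((.5425,-.334),(.439,-.2043)):
    a=np.radians(np.arange(0,360,45));
    print(proj("scene",np.c_[c[0]+.018*np.cos(a),c[1]+.018*np.sin(a),0*a+.036]).round(1).tolist())
print(proj("top",[[.5279,.0559,.012],[.5279,.0559,.044]]),proj("scene",[[.5279,.0559,.012],[.5279,.0559,.044]]))
```

```text
8 (array([ 0.5442, -0.3339,  0.0375]), np.float64(0.0014018353867757607))
12 (array([ 0.4386, -0.2049,  0.037 ]), np.float64(0.001697669676580892))
post (array([0.5272, 0.0561, 0.0477]), np.float64(0.00020941540155016312))
[[ 0.5432 -0.3335  0.036 ]]
[[ 0.5445 -0.3351  0.036 ]]
[[ 0.4379 -0.2041  0.036 ]]
[[ 0.4385 -0.2059  0.036 ]]
[[166.2, 264.0], [172.8, 259.8], [174.8, 254.0], [171.3, 249.9], [164.3, 249.9], [157.8, 254.0], [155.5, 259.8], [158.9, 264.0]]
[[223.4, 208.4], [228.7, 205.2], [229.9, 200.7], [226.3, 197.6], [220.1, 197.6], [214.9, 200.7], [213.5, 205.2], [217.0, 208.4]]
[[291.1968 208.9118]
 [290.3513 206.9211]] [[346.3834 204.605 ]
 [346.8455 194.4534]]
```

```bash
cat >> h.py <<'E'
from scipy.spatial.transform import Rotation as Rn
def st():
    s=r.sense();M=Rn.from_quat(s["eef_rot"]).as_matrix()
    return s,M,np.degrees(np.arctan2(M[1,0],M[0,0]))
E
python3 - <<'E'
from h import *
np.set_printoptions(precision=4,suppress=True)
for _ in range(2):
    s,M,y=st();print(M,y,s["tool_pos"],s["joint_pos"])
E
```

```text
[[-0.3445 -0.0007 -0.9388]
 [ 0.9388  0.0014 -0.3445]
 [ 0.0015 -1.      0.0002]] 110.15095210301877 [ 0.2324 -0.6332  0.2257] [-0.9309  0.3593  0.0111 -0.0003 -1.2241 -0.2881]
[[-0.3445 -0.0007 -0.9388]
 [ 0.9388  0.0014 -0.3445]
 [ 0.0015 -1.      0.0002]] 110.15095210301877 [ 0.2324 -0.6332  0.2257] [-0.9309  0.3593  0.0111 -0.0003 -1.2241 -0.2881]
```

play_rows(
  increments=[
    [[22.3, 21.4, -7.5, 0, 0, 0.68, 1], [22.3, 21.4, -7.5, 0, 0, 0.68, 1], [22.3, 21.4, -7.5, 0, 0, 0.68, 1], [22.3, 21.4, -7.5, 0, 0, 0.68, 1], [22.3, 21.4, -7.5, 0, 0, 0.68, 1], [22.3, 21.4, -7.5, 0, 0, 0.68, 1], [22.3, 21.4, -7.5, 0, 0, 0.68, 1], [22.3, 21.4, -7.5, 0, 0, 0.68, 1], [22.3, 21.4, -7.5, 0, 0, 0.68, 1], [22.3, 21.4, -7.5, 0, 0, 0.68, 1], [22.3, 21.4, -7.5, 0, 0, 0.68, 1], [22.3, 21.4, -7.5, 0, 0, 0.68, 1], [22.3, 21.4, -7.5, 0, 0, 0.68, 1], [22.3, 21.4, -7.5, 0, 0, 0.68, 1], [0, 0, 0, 0, 0, 0, 1], [0, 0, 0, 0, 0, 0, 1], [0, 0, 0, 0, 0, 0, 1]],
  ],
  newtons=20,
)

```text
t: 1.52
tool_pos: [0.5445, -0.3339, 0.1212]
eef_rot: [-0.355, -0.611, 0.612, 0.355]
contact_force: [-1.1, 0.4, 0.2]
finger_gap: 1.001
```

Run:
```python
from h import *
np.set_printoptions(precision=4,suppress=True)
s,M,y=st();print(M,y,s["tool_pos"])
ims={}
for n in("top","scene"):
    im=cams.read_camera(n)[:,:,::-1].copy();cv2.imwrite(f"pics/{n}1.png",im)
    p=proj(n,s["tool_pos"])[0];print(n,p)
    x,yy=int(p[0])-60,int(p[1])-60
    c=im[max(yy,0):yy+120,x:x+120]
    c=cv2.resize(c,None,fx=3,fy=3,interpolation=cv2.INTER_CUBIC);cv2.circle(c,(int((p[0]-x)*3),int((p[1]-max(yy,0))*3)),3,(0,0,255),-1)
    ims[n]=c
cv2.imwrite("pics/z1.png",np.hstack([ims["top"],ims["scene"]]))
```

```text
[[-0.4955 -0.001  -0.8686]
 [ 0.8686  0.0002 -0.4955]
 [ 0.0007 -1.      0.0007]] 119.70420597692863 [ 0.5445 -0.3339  0.1212]
top [457.753  191.9707]
scene [150.2321 228.7528]
```

View pics/z1.png

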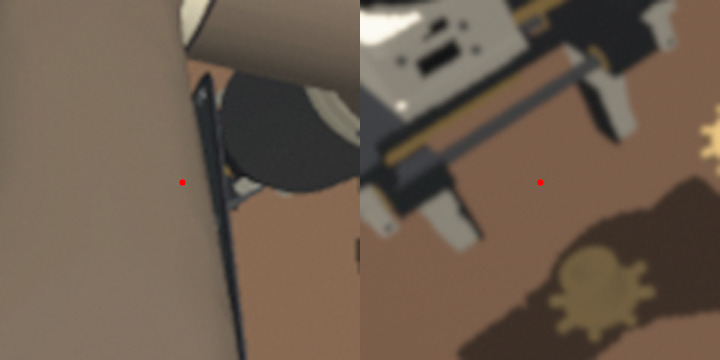

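play_rows(
  increments=[
    [[0, 0, -15, 0, 0, 0, 1], [0, 0, -15, 0, 0, 0, 1], [0, 0, -15, 0, 0, 0, 1], [0, 0, -15, 0, 0, 0, 1], [0, 0, -15, 0, 0, 0, 1], [0, 0, -12, 0, 0, 0, 1], [0, 0, -9, 0, 0, 0, 1], [0, 0, -7, 0, 0, 0, 1], [0, 0, -4, 0, 0, 0, 1], [0, 0, 0, 0, 0, 0, 1], [0, 0, 0, 0, 0, 0, 1]],
  ],
  newtons=20,
)

```text
t: 2.53
tool_pos: [0.545, -0.3342, 0.0149]
eef_rot: [-0.355, -0.611, 0.611, 0.355]
contact_force: [-0.7, 0.0, 0.5]
finger_gap: 1.002
```

play_rows(
  increments=[
    [[0, 0, 0, 0, 0, 0, 0.7], [0, 0, 0, 0, 0, 0, 0.5], [0, 0, 0, 0, 0, 0, 0.4], [0, 0, 0, 0, 0, 0, 0.3], [0, 0, 0, 0, 0, 0, 0.2], [0, 0, 0, 0, 0, 0, 0.2], [0, 0, 0, 0, 0, 0, 0.2], [0, 0, 0, 0, 0, 0, 0.2], [0, 0, 0, 0, 0, 0, 0.2]],
  ],
  newtons=20,
)

```text
t: 3.28
tool_pos: [0.5448, -0.3341, 0.0145]
eef_rot: [-0.355, -0.611, 0.611, 0.355]
contact_force: [-0.0, -0.1, 0.3]
finger_gap: 0.395
```

play_rows(
  increments=[
    [[0, 0, 5, 0, 0, 0, 0.2], [0, 0, 10, 0, 0, 0, 0.2], [0, 0, 20, 0, 0, 0, 0.2], [0, 0, 20, 0, 0, 0, 0.2], [0, 0, 20, 0, 0, 0, 0.2], [-0.8, 20, 20, 0, 0, -0.4, 0.2], [-1, 25, 10, 0, 0, -0.5, 0.2], [-1, 25, 0, 0, 0, -0.5, 0.2], [-1, 25, 0, 0, 0, -0.5, 0.2], [-1, 25, 0, 0, 0, -0.5, 0.2], [-1, 25, 0, 0, 0, -0.5, 0.2], [-1, 25, 0, 0, 0, -0.5, 0.2], [-1, 25, 0, 0, 0, -0.5, 0.2], [-1, 25, 0, 0, 0, -0.5, 0.2], [-1, 25, 0, 0, 0, -0.5, 0.2], [-1, 25, 0, 0, 0, -0.5, 0.2], [-1, 25, 0, 0, 0, -0.5, 0.2], [-1, 25, 0, 0, 0, -0.5, 0.2], [-1, 25, 0, 0, 0, -0.5, 0.2], [-1, 25, 0, 0, 0, -0.5, 0.2]],
  ],
  newtons=25,
)

```text
t: 4.95
tool_pos: [0.5298, 0.0372, 0.1206]
eef_rot: [0.394, 0.587, -0.587, -0.394]
contact_force: [1.2, -0.3, -1.5]
finger_gap: 0.392
```

play_rows(
  increments=[
    [[-1, 16, 0, 0, 0, -0.2, 0.2], [-1, 4, 0, 0, 0, 0, 0.2], [0, 0, 0, 0, 0, 0, 0.2], [0, 0, 0, 0, 0, 0, 0.2]],
  ],
)

```text
t: 5.28
tool_pos: [0.5279, 0.0558, 0.12]
eef_rot: [0.395, 0.587, -0.587, -0.395]
contact_force: [-0.4, -0.8, -1.4]
finger_gap: 0.393
```

Run:
```python
from h import *
np.set_printoptions(precision=4,suppress=True)
s,M,y=st();print(M[2],y,s["tool_pos"],s["contact_force"],s["finger_gap"])
ims={}
for n in("top","scene"):
    im=cams.read_camera(n)[:,:,::-1].copy();cv2.imwrite(f"pics/{n}2.png",im)
    p=proj(n,s["tool_pos"])[0];print(n,p)
    x,yy=int(p[0])-60,int(p[1])-60
    c=im[max(yy,0):yy+120,x:x+120]
    c=cv2.resize(c,None,fx=3,fy=3,interpolation=cv2.INTER_CUBIC)
    ims[n]=c
cv2.imwrite("pics/z2.png",np.hstack([ims["top"],ims["scene"]]))
```

```text
[-0.     -1.     -0.0003] 112.11881264608076 [0.5279 0.0558 0.12  ] [-0.4397 -0.7894 -1.3566] 0.3929140488863416
top [288.1557 201.6508]
scene [347.9946 167.9202]
```

View pics/z2.png

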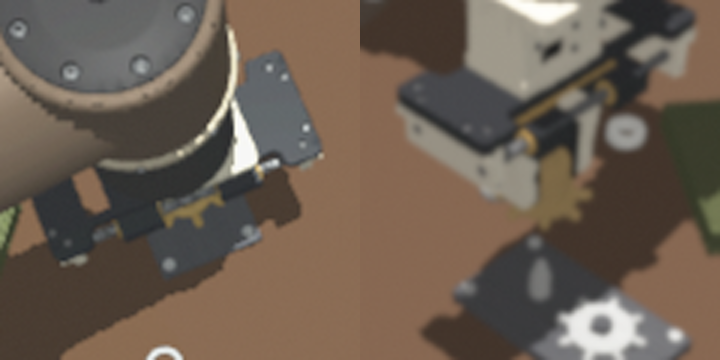

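Run:
```python
from h import *
s,M,y=st();p=s["tool_pos"];z=p[2]-.0145+.004
ims=[]
for n in("top","scene"):
    im=cv2.imread(f"pics/{n}2.png");c=proj(n,[p[0],p[1],z])[0];x,yy=int(c[0])-28,int(c[1])-25
    k=7;g=cv2.resize(im[yy:yy+55,x:x+55],None,fx=k,fy=k,interpolation=cv2.INTER_CUBIC)
    a=np.radians(22.1+45*np.arange(8))
    for q in proj(n,np.c_[p[0]+.034*np.cos(a),p[1]+.034*np.sin(a),0*a+z]):
        cv2.circle(g,(int((q[0]+.5-x)*k),int((q[1]+.5-yy)*k)),3,(0,0,255),-1)
    ims.append(g)
cv2.imwrite("pics/z2b.png",np.hstack(ims))
```

```text
(no output)
```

View pics/z2b.png

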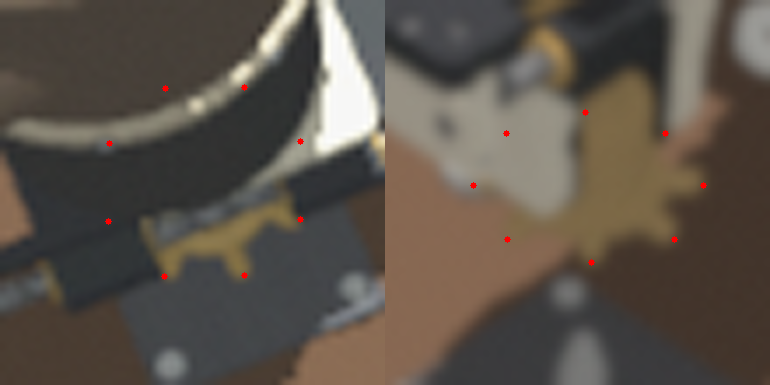

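play_rows(
  increments=[
    [[-0.3, 0.4, -12, 0, 0, 0, 0.2], [0, 0, -14, 0, 0, 0, 0.2], [0, 0, -12, 0, 0, 0, 0.2], [0, 0, -8, 0, 0, 0, 0.2], [0, 0, -5, 0, 0, 0, 0.2], [0, 0, -3, 0, 0, 0, 0.2], [0, 0, -3, 0, 0, 0, 0.2], [0, 0, -3, 0, 0, 0, 0.2], [0, 0, -3, 0, 0, 0, 0.2], [0, 0, 0, 0, 0, 0, 0.2]],
  ],
)

```text
t: 6.22
tool_pos: [0.5275, 0.0563, 0.0563]
eef_rot: [-0.395, -0.586, 0.587, 0.395]
contact_force: [0.2, 0.2, -1.0]
finger_gap: 0.39
```

play_rows(
  increments=[
    [[0, 0, -3, 0, 0, 0, 0.2], [0, 0, -3, 0, 0, 0, 0.2], [0, 0, -3, 0, 0, 0, 0.2], [0, 0, -3, 0, 0, 0, 0.2], [0, 0, 0, 0, 0, 0, 0.2]],
  ],
)

```text
t: 6.63
tool_pos: [0.5273, 0.0562, 0.0439]
eef_rot: [-0.395, -0.586, 0.587, 0.395]
contact_force: [-1.0, -0.2, -2.5]
finger_gap: 0.389
```

play_rows(
  increments=[
    [[0, 0, -3, 0, 0, 0, 0.2], [0, 0, -3, 0, 0, 0, 0.2], [0, 0, -2, 0, 0, 0, 0.2], [0, 0, 0, 0, 0, 0, 0.2]],
  ],
)

```text
t: 6.97
tool_pos: [0.5274, 0.0563, 0.036]
eef_rot: [-0.395, -0.586, 0.587, 0.395]
contact_force: [-0.6, 0.8, -1.1]
finger_gap: 0.395
```

play_rows(
  increments=[
    [[0, 0, -2, 0, 0, 0, 0.2], [0, 0, -2, 0, 0, 0, 0.2], [0, 0, -2, 0, 0, 0, 0.2], [0, 0, -2, 0, 0, 0, 0.2], [0, 0, 0, 0, 0, 0, 0.2]],
  ],
)

```text
t: 7.38
tool_pos: [0.5274, 0.0563, 0.0281]
eef_rot: [-0.395, -0.586, 0.587, 0.395]
contact_force: [0.2, -0.4, -0.7]
finger_gap: 0.395
```

play_rows(
  increments=[
    [[0, 0, -1, 0, 0, 0, 0.2], [0, 0, -0.7, 0, 0, 0, 0.2], [0, 0, 0, 0, 0, 0, 0.2]],
  ],
)

```text
t: 7.63
tool_pos: [0.5276, 0.0564, 0.0267]
eef_rot: [-0.395, -0.586, 0.586, 0.395]
contact_force: [0.2, -0.8, -1.2]
finger_gap: 0.392
```

Run:
```python
from h import *
s,M,y=st();print(s["tool_pos"],y,s["contact_force"])
im=cams.read_camera("scene")[:,:,::-1].copy();cv2.imwrite("pics/scene3.png",im)
cv2.imwrite("pics/z3.png",cv2.resize(im[150:260,300:420],None,fx=5,fy=5,interpolation=cv2.INTER_CUBIC))
```

```text
[0.52760493 0.05636138 0.02674008] 112.07419895463204 [ 0.16527565 -0.80742194 -1.15118375]
```

View pics/z3.png

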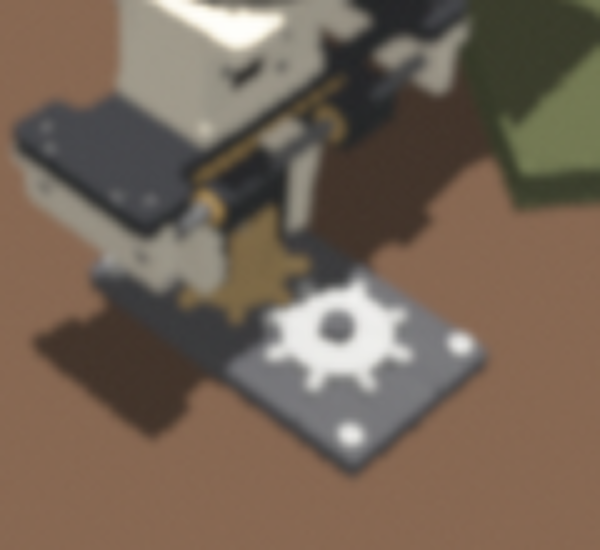

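play_rows(
  increments=[
    [[0, 0, -0.3, 0, 0, 0, 0.3], [0, 0, 0, 0, 0, 0, 0.45], [0, 0, 0, 0, 0, 0, 0.55], [0, 0, 0, 0, 0, 0, 0.7], [0, 0, 0, 0, 0, 0, 0.7], [0, 0, 0, 0, 0, 0, 0.7], [0, 0, 5, 0, 0, 0, 0.7], [0, 0, 10, 0, 0, 0, 0.7], [0, 0, 15, 0, 0, 0, 0.7], [0, 0, 20, 0, 0, 0, 0.7], [0, 0, 20, 0, 0, 0, 0.8], [0, 0, 20, 0, 0, 0, 1], [-5, -30, 5, 0, 0, 0, 1], [-5, -35, 0, 0, 0, 0, 1], [-5, -35, 0, 0, 0, 0, 1], [-5, -35, 0, 0, 0, 0, 1], [-5, -35, 0, 0, 0, 0, 1], [-5, -20, 0, 0, 0, 0, 1]],
  ],
)

```text
t: 9.18
tool_pos: [0.4972, -0.1362, 0.1227]
eef_rot: [0.396, 0.586, -0.586, -0.395]
contact_force: [0.6, -0.8, 0.5]
finger_gap: 1.003
```

Run:
```python
from h import *
s,M,y=st();print(s["tool_pos"],y,s["contact_force"],s["joint_pos"])
ims=[]
for n,(x,yy) in(("scene",(310,165)),("top",(250,155))):
    im=cams.read_camera(n)[:,:,::-1].copy();cv2.imwrite(f"pics/{n}4.png",im)
    ims.append(cv2.resize(im[yy:yy+90,x:x+95],None,fx=4,fy=4,interpolation=cv2.INTER_CUBIC))
cv2.imwrite("pics/z4.png",np.hstack(ims))
t=cv2.imread("pics/top4.png");c=cv2.imread("pics/scene4.png")
for b in blobs(brass(t),50):
    if 250<b[1][0]<460 and 150<b[1][1]<300: print(b[0],b[1])
```

```text
[ 0.49716406 -0.1361685   0.12274006] 112.03446025998335 [ 0.61381751 -0.8137583   0.46128597] [ 1.14180550e-01  1.92610680e-01 -4.79230714e-01  4.22968545e-04
 -8.98019088e-01 -1.30066619e+00]
866 [394.75288684 243.08429561]
```

View pics/z4.png

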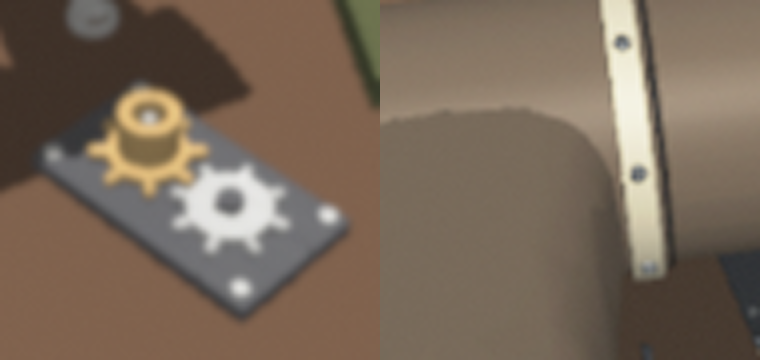

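The scene view shows the 8-tooth gear flat on the post at crop (150,150), with a tooth in the master's gap. Next is the 12-tooth gear.

play_rows(
  increments=[
    [[-14.7, -17, 0, 0, 0, 0, 1], [-14.7, -17, 0, 0, 0, 0, 1], [-14.7, -17, 0, 0, 0, 0, 1], [-14.6, -17.3, 0, 0, 0, 0, 1], [0, 0, 0, 0, 0, 0, 1], [0, 0, -15, 0, 0, 0, 1], [0, 0, -15, 0, 0, 0, 1], [0, 0, -15, 0, 0, 0, 1], [0, 0, -10, 0, 0, 0, 1], [0, 0, 0, 0, 0, 0, 1]],
  ],
)

```text
t: 10.12
tool_pos: [0.4382, -0.2014, 0.0654]
eef_rot: [-0.394, -0.586, 0.587, 0.396]
contact_force: [0.8, 0.4, -0.5]
finger_gap: 0.999
```

Run:
```python
from h import *
s,M,y=st();print(s["tool_pos"],y)
im=cams.read_camera("scene")[:,:,::-1].copy();cv2.imwrite("pics/scene5.png",im)
cv2.imwrite("pics/z5.png",cv2.resize(im[130:260,160:300],None,fx=4,fy=4,interpolation=cv2.INTER_CUBIC))
print(gearfit("scene",im,(224,212),.049,.008,12))
```

```text
[ 0.43819973 -0.20135749  0.06543771] 112.07979224752037
(array([ 0.44109785, -0.20399983]), np.float64(0.04619867490909979), np.float64(5.331948024439222), np.float64(0.0009244711691165758))
```

View pics/z5.png

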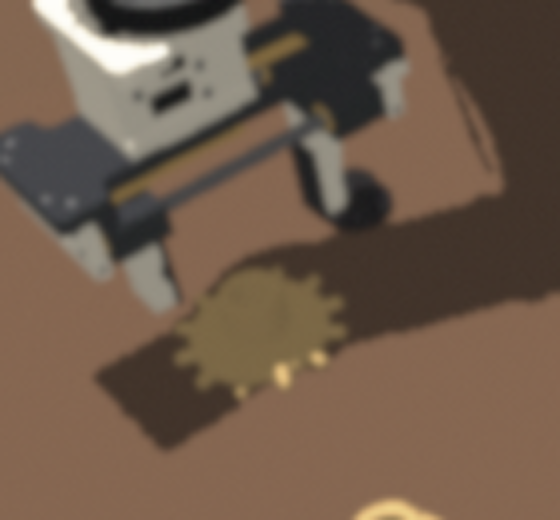

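Run:
```python
from h import *
print(tri((249,178),(366,277)),plane("top",(366,277),.01),plane("scene",(249,180),.01))
```

```text
(array([ 0.35486441, -0.1270633 ,  0.01314092]), np.float64(0.0026468595151590037)) [[ 0.35452079 -0.1287436   0.01      ]] [[ 0.35885212 -0.12717637  0.01      ]]
```

play_rows(
  increments=[
    [[0.2, -3, -6, 0, 0, 0, 1], [0, 0, -12, 0, 0, 0, 1], [0, 0, -12, 0, 0, 0, 1], [0, 0, -10, 0, 0, 0, 1], [0, 0, -6, 0, 0, 0, 1], [0, 0, -4, 0, 0, 0, 1], [0, 0, 0, 0, 0, 0, 1], [0, 0, 0, 0, 0, 0, 0.6], [0, 0, 0, 0, 0, 0, 0.4], [0, 0, 0, 0, 0, 0, 0.2], [0, 0, 0, 0, 0, 0, 0.2], [0, 0, 0, 0, 0, 0, 0.2], [0, 0, 0, 0, 0, 0, 0.2], [0, 0, 0, 0, 0, 0, 0.2], [0, 0, 0, 0, 0, 0, 0.2]],
  ],
  newtons=25,
)

```text
t: 11.42
tool_pos: [0.4392, -0.2049, 0.0166]
eef_rot: [0.395, 0.586, -0.586, -0.395]
contact_force: [0.0, 0.6, 0.2]
finger_gap: 0.456
```

play_rows(
  increments=[
    [[0, 0, 0, 0, 0, 0, 0.2], [0, 0, 0, 0, 0, 0, 0.2], [0, 0, 5, 0, 0, 0, 0.2], [0, 0, 10, 0, 0, 0, 0.2], [0, 0, 15, 0, 0, 0, 0.2], [0, 0, 20, 0, 0, 0, 0.2], [0, 0, 25, 0, 0, 0, 0.2], [0, 0, 25, 0, 0, 0, 0.2], [0, 0, 20, 0, 0, 0, 0.2], [0, 0, 0, 0, 0, 0, 0.2]],
  ],
  newtons=30,
)

```text
t: 12.25
tool_pos: [0.4413, -0.2054, 0.1408]
eef_rot: [0.397, 0.588, -0.586, -0.393]
contact_force: [1.2, -1.0, -1.5]
finger_gap: 0.395
```

play_rows(
  increments=[
    [[0, 15, 0, 0, 0, 0, 0.2], [2, 25, 0, 0, 0, 0, 0.2], [2, 30, 0, 0, 0, 0, 0.2], [2, 30, 0, 0, 0, 0, 0.2], [2, 30, 0, 0, 0, 0, 0.2], [2, 30, 0, 0, 0, 0, 0.2], [2, 30, 0, 0, 0, 0, 0.2], [2, 30, 0, 0, 0, 0, 0.2], [2, 30, 0, 0, 0, 0, 0.2], [2, 30, 0, 0, 0, 0, 0.2], [2, 30, 0, 0, 0, 0, 0.2], [2, 30, 0, 0, 0, 0, 0.2], [2, 30, 0, 0, 0, 0, 0.2], [2, 30, 0, 0, 0, 0, 0.2], [2, 30, 0, 0, 0, 0, 0.2], [2, 30, 0, 0, 0, 0, 0.2], [2, 25, 0, 0, 0, 0, 0.2], [1, 22, 0, 0, 0, 0, 0.2], [0, 0, 0, 0, 0, 0, 0.2], [0, 0, 0, 0, 0, 0, 0.2]],
  ],
)

```text
t: 13.92
tool_pos: [0.4714, 0.3025, 0.1353]
eef_rot: [-0.394, -0.586, 0.587, 0.395]
contact_force: [0.4, -0.6, -3.0]
finger_gap: 0.389
```

Run:
```python
from h import *
s,M,y=st();print(s["tool_pos"],y,M[2],s["joint_pos"])
im=cams.read_camera("scene")[:,:,::-1].copy();cv2.imwrite("pics/scene6.png",im)
t=cams.read_camera("top")[:,:,::-1].copy();cv2.imwrite("pics/top6.png",t)
cv2.imwrite("pics/z6.png",np.hstack([cv2.resize(im[90:220,360:490],None,fx=3,fy=3),cv2.resize(t[150:280,130:330],None,fx=3*0.67*1.0,fy=3)]) )
```

```text
[0.47143115 0.30254519 0.13534009] 112.14941209418996 [-7.19210332e-04 -9.99997668e-01  2.03631115e-03] [ 9.19732992e-01  2.50378041e-01 -3.66481430e-01 -5.08699634e-04
 -9.56056147e-01 -2.10365605e+00]
```

View pics/z6.png

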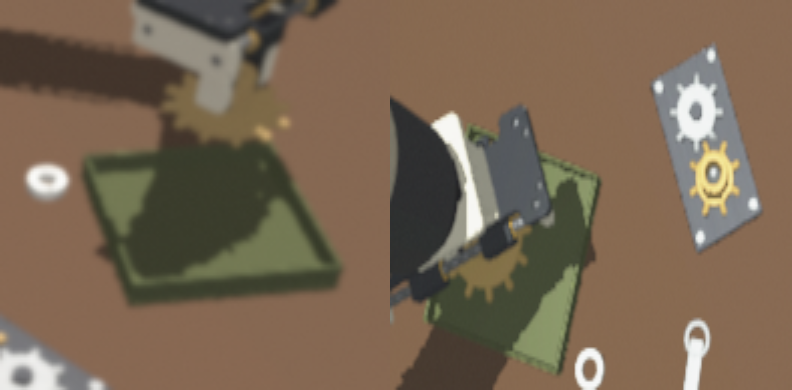

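The 12-tooth gear hangs over the tray. The top view at crop (712,175) shows the 8-tooth gear seated and meshing. Now I'll lower the held gear.

play_rows(
  increments=[
    [[2, 0, -10, 0, 0, 0, 0.2], [0, 0, -15, 0, 0, 0, 0.2], [0, 0, -20, 0, 0, 0, 0.2], [0, 0, -20, 0, 0, 0, 0.2], [0, 0, -15, 0, 0, 0, 0.2], [0, 0, -10, 0, 0, 0, 0.2], [0, 0, -8, 0, 0, 0, 0.2], [0, 0, -5, 0, 0, 0, 0.2], [0, 0, -2, 0, 0, 0, 0.2], [0, 0, 0, 0, 0, 0, 0.2]],
  ],
)

```text
t: 14.85
tool_pos: [0.4743, 0.302, 0.0315]
eef_rot: [0.395, 0.586, -0.586, -0.395]
contact_force: [0.6, -0.9, -3.4]
finger_gap: 0.388
```

play_rows(
  increments=[
    [[0, 0, -2, 0, 0, 0, 0.2], [0, 0, -2, 0, 0, 0, 0.2], [0, 0, -2, 0, 0, 0, 0.2], [0, 0, -2, 0, 0, 0, 0.2], [0, 0, -1, 0, 0, 0, 0.2], [0, 0, -1, 0, 0, 0, 0.2], [0, 0, 0, 0, 0, 0, 0.2]],
  ],
)

```text
t: 15.43
tool_pos: [0.4741, 0.302, 0.0214]
eef_rot: [-0.395, -0.586, 0.587, 0.395]
contact_force: [1.3, 0.2, -2.1]
finger_gap: 0.396
```

play_rows(
  increments=[
    [[0, 0, -0.4, 0, 0, 0, 0.2], [0, 0, -0.4, 0, 0, 0, 0.2], [0, 0, 0, 0, 0, 0, 0.3], [0, 0, 0, 0, 0, 0, 0.45], [0, 0, 0, 0, 0, 0, 0.6], [0, 0, 0, 0, 0, 0, 0.75], [0, 0, 0, 0, 0, 0, 0.75], [0, 0, 0, 0, 0, 0, 0.75], [0, 0, 5, 0, 0, 0, 0.75], [0, 0, 10, 0, 0, 0, 0.75], [0, 0, 20, 0, 0, 0, 0.75], [0, 0, 20, 0, 0, 0, 0.75], [0, 0, 25, 0, 0, 0, 0.75], [0, 0, 25, 0, 0, 0, 0.75], [0, 0, 25, 0, 0, 0, 0.75], [0, 0, 20, 0, 0, 0, 0.75], [0, -35, 0, 0, 0, 0, 0.75], [0, -35, 0, 0, 0, 0, 0.75], [0, -35, 0, 0, 0, 0, 0.75]],
  ],
)

```text
t: 17.02
tool_pos: [0.474, 0.1963, 0.1722]
eef_rot: [0.395, 0.587, -0.586, -0.394]
contact_force: [-0.2, -1.0, -2.0]
finger_gap: 0.752
```

play_rows(
  increments=[
    [[0, -40, 0, 0, 0, 0, 0.75], [0, -40, 0, 0, 0, 0, 0.75], [0, -40, 0, 0, 0, 0, 0.75], [0, -40, 0, 0, 0, 0, 0.75], [0, -40, 0, 0, 0, 0, 0.75], [0, -40, 0, 0, 0, 0, 0.75], [0, -40, 0, 0, 0, 0, 0.75], [0, -40, 0, 0, 0, 0, 0.75], [0, -40, 0, 0, 0, 0, 0.75], [0, -40, 0, 0, 0, 0, 0.75], [0, -40, 0, 0, 0, 0, 0.75], [0, -20, 0, 0, 0, 0, 0.75], [0, 0, 0, 0, 0, 0, 0.75], [0, 0, 0, 0, 0, 0, 0.75], [0, 0, 0, 0, 0, 0, 0.75]],
  ],
)

```text
t: 18.27
tool_pos: [0.474, -0.2628, 0.1713]
eef_rot: [0.395, 0.586, -0.586, -0.395]
contact_force: [-0.1, -0.2, -0.3]
finger_gap: 0.748
```

Run:
```python
from h import *
s,M,y=st();print(s["tool_pos"],y,s["contact_force"])
im=cams.read_camera("scene")[:,:,::-1].copy();cv2.imwrite("pics/scene7.png",im)
t=cams.read_camera("top")[:,:,::-1].copy();cv2.imwrite("pics/top7.png",t)
cv2.imwrite("pics/z7.png",np.hstack([cv2.resize(im[120:250,310:480],None,fx=2.3,fy=3),cv2.resize(t[150:280,140:330],None,fx=2.1,fy=3)]) )
for n,i,c8,c12 in(("scene",im,(346,200),(430,160)),("top",t,(291,208),(190,235))):
    for c,R,z,k in((c8,.034,.020,8),(c12,.049,.0125,12)):
        try: print(n,k,gearfit(n,i,c,R,z,k))
        except Exception as e: print(e)
```

```text
[ 0.47396572 -0.26276277  0.17130233] 112.04205356046766 [-0.08510572 -0.22261562 -0.34070963]
scene 8 (array([0.52613571, 0.05681041]), np.float64(0.033669107226901446), np.float64(21.806865535693518), np.float64(0.004008048467856946))
scene 12 (array([0.47190643, 0.30453302]), np.float64(0.07849060507165394), np.float64(-0.18838913546885902), np.float64(0.011300756519411523))
top 8 (array([0.52662905, 0.05585821]), np.float64(0.03296519000055913), np.float64(22.17619208582753), np.float64(0.00020945961557176704))
top 12 (array([0.47307271, 0.30093516]), np.float64(0.04934723201258797), np.float64(5.6258527367996205), np.float64(0.0006187081033756137))
```

View pics/z7.png

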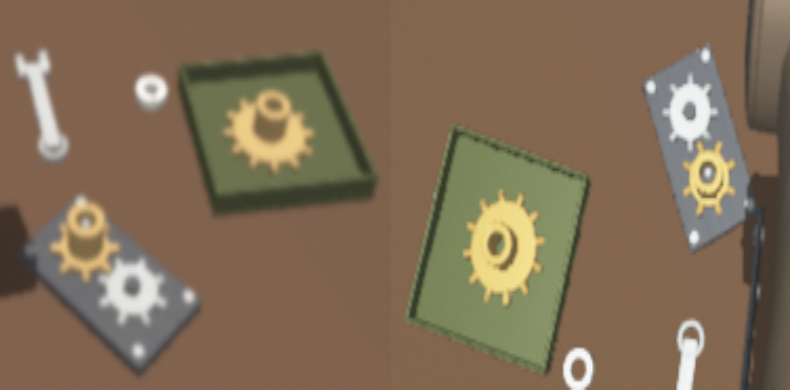

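```bash
python3 -c "
from station import job
print(job.sign_off())"
```

```text
the job is handed in; nothing more can be done
None
```

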